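# Stir the walnuts in the pan by the tandoor

### The arm

A 6-joint arm with a two-finger parallel gripper is mounted at the origin on the work surface. World frame = base frame: x ahead of the robot, y to its left, z up, the work surface at z = 0. Lengths are in mm, angles in rad, forces in N, time in s.
With the tool pointing down it reaches from about 375 to 975 mm from the base axis. Payload 3.8 kg.
Tool frame: the origin (TCP) lies at the very end of the fingers, on their centre line; the grasp point (between the pads) lies 19 mm behind it; z points along the fingers, y is the line along which they close (so a half turn about z gives the same grasp; the last joint's range is limited). The gripper opens to 85 mm and grips with 20 to 120 N. Pads are 22 mm wide; open, the fingers measure 114 mm over their backs; the gripper's body (76 mm by 85 mm) begins 54 mm behind the grasp point. The pads swing forward as they close: fully open they stand 13 mm farther back than shut.
Start: joints at [-1.18, 0.264, 1.604, -0, 1.274, -0.037], TCP at [280.031, -614.166, 231.28] pointing down, gripper open.
Joint ranges: [-2.63, 2.63], [-0.94, 2.18], [0.31, 2.57], [-1.31, 4.45], [0, 2.66], [-2.55, 2.55]. Speed limits (rad/s): [2.57, 2.57, 3.14, 3.14, 3.14, 3.14].

### API

Orientations are given as a 3x3 rotation matrix whose columns are the frame's x, y, z axes.
In Python, from cell import ctrl gives the robot as it stands.
- The arm moves only by the tool send_rows, never from a script. Its argument "targets" is a list of rows, each a list of 3 entries, a list of its own where there are three numbers: the shift along the tool's x, y, z in m, then the turn, a rotation vector about the tool's x, y, z in degrees, then the closure in counts, from 0 (fully open) to 255 (shut). In form: [[[tx, ty, tz], [wx, wy, wz], gripper], ...]. A call has 1 to 20 rows; each row is the pose to reach, as a shift and turn from the pose commanded when the call began, along the tool's axes at that moment; what a row does not reach only later rows make up. A row lasts 1/12 s, in which the tool goes at most 41.7 mm and 7.16 degrees, less where a joint would pass 70% of its speed; a pose out of reach is approached as far as the arm can. A call with a gripper value outside its range is refused whole. The fingers move at their own pace and stop on an object; the grip force is fixed at half the most. Time passes only in rows, so rows that repeat a pose let the fingers close. It gives the time, the measured TCP pose, the force, the opening and the grip force at its end, in the units of the state.
- ctrl.sense(): the state, without advancing time (a new reading comes with each control period).
- ctrl.grab_frame(name): name is "scene" or "side" or "wrist"; returns the picture (400x640x3 uint8, red, green, blue); there is no depth.
- ctrl.camera_params(name): a dict with "fx", "fy", "cx", "cy" (pixels), "rvec" (rotation vector, rad) and "tvec" (3), from world to camera coordinates, as OpenCV has them. Camera axes: x right, y down, z forward; pixel columns grow to the right and rows downward; lengths in mm; the calibration is good to about 2 mm. A picture is of the moment at which its call begins: read the wrist's pose just before it. camera_params takes no time and is no camera call; for the wrist camera it gives the pose at the moment of the call.
- ctrl.hand_in(): hands the job in; it is judged then, once.
Trained networks look in the newest picture that a camera, given by its name, has taken for a name from the list of things; names that differ only in an ending like _2 or _b are one class to them, and where a whole thing is asked for, a point or a joint stands for the part that bears it (a point fixed in the world has none). Each returns a list of dicts, best first, with "conf" (0 to 1); they miss things now and then, are a little off and sometimes report something else, mostly with a low value. They report only what shows in the picture. A call takes as long as a camera call.
- ctrl.masks_of(camera, target): "pixels" (400x640 bool, what is visible of it) and "extent" ([left, top, right, bottom] in pixels, round what is visible of it).
- ctrl.tip_of(camera, target): "location" ([column, row] in pixels: a listed point, or the origin of a listed thing).
The state is a dict: "clock": time; "joint_pos": joint angles; "dq": joint speeds; "joint_torque": joint torques, N m; "tcp_pos": TCP position; "eef_rot": TCP orientation; "contact_force": force on the tool from outside, world axes, zero at the start; "torque": the same for the moment, N m; "gripper_width": finger opening in mm; "finger_force": force on a finger pad.
Only numpy, scipy, OpenCV 4.12 (cv2) and the standard library are available. Lean on these libraries where they do the work, as an engineer would, in place of code of your own. Each camera call takes 0.05 s, during which the arm holds its last target. There are 200 camera calls.

### The job

Take the wooden stirrer by its handle and stir the walnuts in the two-handled iron pan, its head low among them: three full rounds anticlockwise as seen from above, in wide circles out where the nuts lie, so that they really get moved about. Do not shove the pan out of its place or spill a walnut. Then set the stirrer down, without dropping it, upright in the middle of the small flat steel plate, let go, and leave everything else on the shelf where it stands.

Things in the scene. Friction and masses are not known exactly. Their poses are not given: they have to be found in the camera images.
- stirrer: Wooden hand stirrer (ghotni), loose, about 160 g, standing upright on its head. Head: notched cylinder 40 mm across, 38 mm high, flat underside. Above it a plain round handle, diameter 24 mm; rounded top 177 mm above the underside. Origin: centre of the underside; z up along the handle. Gripped 125 mm up with 80 N or more it does not swivel and the fingers clear the pan's rim.
- pot: Round open dark iron pan (karahi), loose, about 2.5 kg; it slides or turns if pushed with over about 10 N. Flat inner floor 6 mm above the underside, about 125 mm across; from there the wall slopes up at 45 degrees to a short upright rim, 224 mm across outside and 60 mm high, wall 4 mm. Two loop handles outside at +y and -y, reaching 134 mm from the axis. Origin: centre of the underside, z up.
- pot_floor (a point): Centre of the pan's inner floor. Six walnuts lie round it in a ring of about 47 mm radius; the middle is free for the stirrer's head to enter. Carry the head's centre on a circle of about 36 mm radius, its underside about 8 mm above the floor, at about 0.1 m/s: the slippery nuts are pushed along, aside and a little up the slope.
- plate: Small shallow round steel plate, loose, 220 g: flat inner floor 106 mm across, 4 mm above its underside; low sloping rim 126 mm across, 12 mm high. Origin: centre of its underside, z up. The only flat plate on the shelf.
- nut0: Whole walnut in the shell, loose in the pan, 38 mm long and 32 mm thick, about 18 g. Origin at its middle, x along its length.
- nut1: Whole walnut in the shell, loose in the pan, 38 mm long and 32 mm thick, about 18 g. Origin at its middle, x along its length.
- nut2: Whole walnut in the shell, loose in the pan, 38 mm long and 32 mm thick, about 18 g. Origin at its middle, x along its length.
- nut3: Whole walnut in the shell, loose in the pan, 38 mm long and 32 mm thick, about 18 g. Origin at its middle, x along its length.
- nut4: Whole walnut in the shell, loose in the pan, 38 mm long and 32 mm thick, about 18 g. Origin at its middle, x along its length.
- nut5: Whole walnut in the shell, loose in the pan, 38 mm long and 32 mm thick, about 18 g. Origin at its middle, x along its length.
- belan: Bystander: wooden rolling pin lying on the shelf near the robot, 280 mm long, 40 mm thick. Origin under its middle, x along its length.
- katori0: Bystander: lower of two stacked steel bowls, 100 mm across, 40 mm high. Origin: centre of its underside.
- katori1: Bystander: upper of the two stacked steel bowls, the same size. Origin: centre of its underside.
- colander: Bystander: grey plastic colander, 170 mm across, 85 mm high. Origin: centre of its underside.
- tumbler: Bystander: steel tumbler, 68 mm across, 85 mm high. Origin: centre of its underside.

How it is judged (in metres and radians):
On the way, in this order (a step that is already met when the one before it is completed fails the run):
1. the held stirrer's head, low in the pan, passes the pan's +x side (x of stirrer in the frame of pot above 0.02 m and y of stirrer in the frame of pot between -0.02 and 0.02 m and horizontal distance between stirrer and pot below 0.075 m and z of stirrer in the frame of pot below 0.03 m and contact force between the fingers and stirrer above 0.5 N).
2. the held stirrer's head, low in the pan, passes the pan's +y side, going round anticlockwise (y of stirrer in the frame of pot above 0.02 m and x of stirrer in the frame of pot between -0.02 and 0.02 m and horizontal distance between stirrer and pot below 0.075 m and z of stirrer in the frame of pot below 0.03 m and contact force between the fingers and stirrer above 0.5 N).
3. the held stirrer's head, low in the pan, passes the pan's -x side, going round anticlockwise (x of stirrer in the frame of pot below -0.02 m and y of stirrer in the frame of pot between -0.02 and 0.02 m and horizontal distance between stirrer and pot below 0.075 m and z of stirrer in the frame of pot below 0.03 m and contact force between the fingers and stirrer above 0.5 N).
4. the held stirrer's head, low in the pan, passes the pan's -y side, going round anticlockwise (y of stirrer in the frame of pot below -0.02 m and x of stirrer in the frame of pot between -0.02 and 0.02 m and horizontal distance between stirrer and pot below 0.075 m and z of stirrer in the frame of pot below 0.03 m and contact force between the fingers and stirrer above 0.5 N).
5. the held stirrer's head, low in the pan, passes the pan's +x side, going round anticlockwise (all of step 1).
6. the held stirrer's head, low in the pan, passes the pan's +y side, going round anticlockwise (all of step 2).
7. the held stirrer's head, low in the pan, passes the pan's -x side, going round anticlockwise (all of step 3).
8. the held stirrer's head, low in the pan, passes the pan's -y side, going round anticlockwise (all of step 4).
9. the held stirrer's head, low in the pan, passes the pan's +x side, going round anticlockwise a second time, with at least three walnuts over 20 mm from their starts (all of step 5 and (distance of each of nut0, nut1, nut2 from where it was at the start of the episode above 0.02 m or distance of each of nut0, nut1, nut3 from where it was at the start of the episode above 0.02 m or distance of each of nut0, nut1, nut4 from where it was at the start of the episode above 0.02 m or distance of each of nut0, nut1, nut5 from where it was at the start of the episode above 0.02 m or distance of each of nut0, nut2, nut3 from where it was at the start of the episode above 0.02 m or distance of each of nut0, nut2, nut4 from where it was at the start of the episode above 0.02 m or distance of each of nut0, nut2, nut5 from where it was at the start of the episode above 0.02 m or distance of each of nut0, nut3, nut4 from where it was at the start of the episode above 0.02 m or distance of each of nut0, nut3, nut5 from where it was at the start of the episode above 0.02 m or distance of each of nut0, nut4, nut5 from where it was at the start of the episode above 0.02 m or distance of each of nut1, nut2, nut3 from where it was at the start of the episode above 0.02 m or distance of each of nut1, nut2, nut4 from where it was at the start of the episode above 0.02 m or distance of each of nut1, nut2, nut5 from where it was at the start of the episode above 0.02 m or distance of each of nut1, nut3, nut4 from where it was at the start of the episode above 0.02 m or distance of each of nut1, nut3, nut5 from where it was at the start of the episode above 0.02 m or distance of each of nut1, nut4, nut5 from where it was at the start of the episode above 0.02 m or distance of each of nut2, nut3, nut4 from where it was at the start of the episode above 0.02 m or distance of each of nut2, nut3, nut5 from where it was at the start of the episode above 0.02 m or distance of each of nut2, nut4, nut5 from where it was at the start of the episode above 0.02 m or distance of each of nut3, nut4, nut5 from where it was at the start of the episode above 0.02 m)).
10. the stirrer stands upright on the plate, set down while still held (not dropped) (horizontal distance between stirrer and plate below 0.03 m and z of stirrer in the frame of plate between 0 and 0.009 m and angle between stirrer's own z axis and vertical below 0.12 rad and contact force between the fingers and stirrer above 0.3 N and contact force between stirrer and plate above 0.2 N), for 0.05 s.
At the end, for the whole second after the job is handed in: The stirrer stands released, still and upright (within 0.12 rad) on the plate's floor, its foot within 30 mm of the plate's centre; all six walnuts are in the pan below its rim; the pan is upright and within 30 mm of where it began, the plate within 40 mm (horizontal distance between stirrer and plate below 0.03 m and z of stirrer in the frame of plate between 0 and 0.009 m and angle between stirrer's own z axis and vertical below 0.12 rad and horizontal distance between each of nut0, nut1, nut2, nut3, nut4, nut5 and pot below 0.1 m and z of each of nut0, nut1, nut2, nut3, nut4, nut5 in the frame of pot below 0.06 m and linear speed of stirrer below 0.03 m/s and distance of pot from where it was at the start of the episode below 0.03 m and distance of plate from where it was at the start of the episode below 0.04 m and angle between pot's own z axis and vertical below 0.1 rad); the robot touches nothing.
It fails at once if a walnut leaves the pan (horizontal distance between any of nut0, nut1, nut2, nut3, nut4, nut5 and pot above 0.115 m).
It fails at once if the pan is shoved more than 30 mm from its place or tipped (distance of pot from where it was at the start of the episode above 0.03 m or angle between pot's own z axis and vertical above 0.2 rad).
It fails at once if the stirrer falls over (angle between stirrer's own z axis and vertical above 0.9 rad).
It fails at once if another thing on the shelf is moved more than 40 mm (distance of any of belan, katori0, katori1, colander, tumbler, plate from where it was at the start of the episode above 0.04 m).
It also fails if it takes over 72 s, if anything falls off the work surface, if the arm or the gripper's body presses on something with over 40 N, if the wrist force passes 120 N, or if a joint passes its speed limit or range.

## Working session

There is one attempt and no reset: what is moved stays moved. The work goes in short steps, Python scripts to look and compute and a tool call to move; the robot and the scene stay as the last step left them, time stands still between calls to the robot, and variables do not carry over. Pictures are saved under pics/ and viewed, at most 10 in all, crops included, and the job is handed in when it is done.

Besides the shell and the picture viewer there is one more tool, called after ">>>" as name(argument=value, ...) on one line, values as JSON. send_rows: Moves the arm, as the interface text tells. Its arguments: {"type":"object","properties":{"targets":{"type":"array","items":{"type":"array"}}},"required":["targets"]}

```bash
mkdir -p pics; ls; cat > h.py <<'E'
import numpy as np, cv2
from cell import ctrl
def cam(n):
    p=ctrl.camera_params(n); K=np.array([[p['fx'],0,p['cx']],[0,p['fy'],p['cy']],[0,0,1.]])
    R=cv2.Rodrigues(np.array(p['rvec'],float))[0]; return K,R,np.array(p['tvec'],float).ravel()
def ray(c,uv,z):
    K,R,t=c; d=R.T@np.linalg.inv(K)@np.array([uv[0],uv[1],1.]); o=-R.T@t
    return o+d*(z-o[2])/d[2]
def proj(c,X):
    K,R,t=c; q=K@(R@np.array(X,float)+t); return q[:2]/q[2]
E
python3 - <<'E'
from h import *
s=ctrl.sense(); print(s['clock'],s['tcp_pos'],s['eef_rot'],s['gripper_width'])
for n in ('scene','side'):
    im=ctrl.grab_frame(n); cv2.imwrite(f'pics/{n}0.png',im[:,:,::-1]); c=cam(n)
    print(n,'cam at',-c[1].T@c[2])
    for t,z in (('stirrer',0),('pot',0),('pot_floor',6),('plate',0),('belan',0),('katori0',0),('colander',0),('tumbler',0)):
        for d in ctrl.tip_of(n,t)[:2]: print(t,round(d['conf'],2),np.round(d['location'],1),np.round(ray(c,d['location'],z),1))
E
```

```text
pics
0.0 [ 279.75291973 -613.49676885  229.98854254] [[ 9.09884221e-01  4.14861412e-01 -8.43931850e-04]
 [ 4.14862263e-01 -9.09881929e-01  2.04409698e-03]
 [ 8.01386205e-05 -2.21000706e-03 -9.99997555e-01]] 85.17597874161025
scene cam at [1224.93376288    9.24808427  785.25437268]
stirrer 0.85 [189.5 207.5] [ 550.4 -259.3    0. ]
stirrer 0.4 [450.2 202.5] [548.8 301.1   0. ]
pot 0.73 [319.9 198.3] [530.4  19.9   0. ]
pot_floor 0.91 [321.7 195.4] [527.4  23.9   6. ]
plate 0.74 [450.5 206.1] [559.1 299.7   0. ]
plate 0.73 [333.1 203.6] [546.3  48.    0. ]
belan 0.66 [231.1 138.7] [ 331.2 -193.2    0. ]
katori0 0.67 [407.6 293.3] [769.  177.8   0. ]
katori0 0.57 [409.3 289.6] [761.3 182.1   0. ]
colander 0.77 [264.6 307.2] [791.5 -85.4   0. ]
tumbler 0.91 [363.8 144.3] [358.6 129.3   0. ]
side cam at [302.82579877 780.14779768 589.78839296]
stirrer 0.65 [322.9 225.4] [533.2  13.8   0. ]
stirrer 0.55 [353.2 159.9] [ 541.  -265.2    0. ]
pot 0.81 [323.5 228.3] [529.3  22.6   0. ]
pot_floor 0.92 [323.2 225.2] [530.5  20.8   6. ]
plate 0.79 [255.1 324.9] [557.9 294.9   0. ]
plate 0.41 [224.9 182.5] [792.8 -76.4   0. ]
belan 0.7 [432.6 185.8] [ 342.9 -201.9    0. ]
belan 0.59 [336.8 230.4] [502.4  21.4   0. ]
katori0 0.84 [176.1 250.4] [771.5 170.7   0. ]
katori0 0.83 [175.4 254.5] [766.4 181.6   0. ]
tumbler 0.75 [407.  284.8] [346.9 133.9   0. ]
```

View pics/scene0.png

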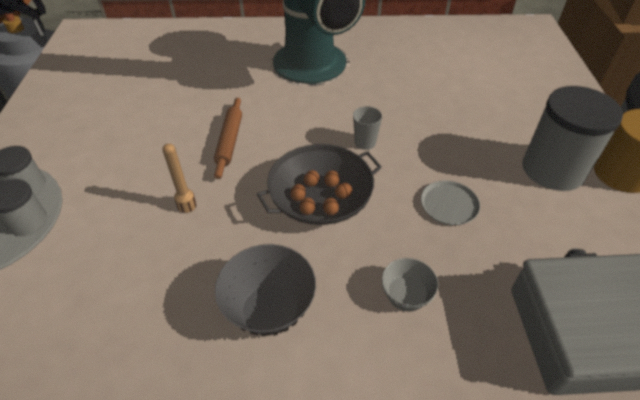

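View pics/side0.png

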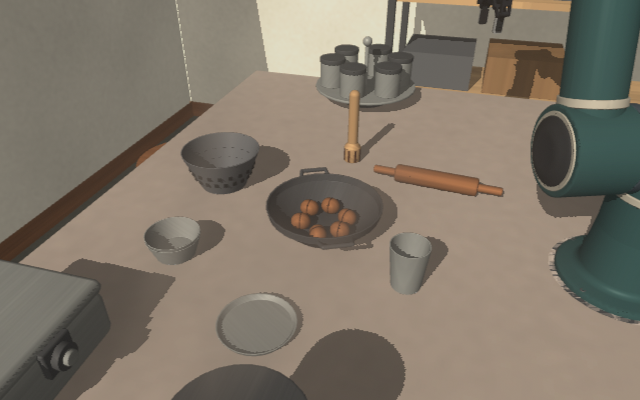

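The scene picture shows the stirrer's foot near (186,208), pan centre near (320,190) with its handles at (375,162) and (268,202), and the plate near (450,203). The side picture agrees: stirrer foot (352,158), pan (323,215), plate (258,323). Next I'll refine these poses by fitting silhouettes to the masks.

```bash
cat > fit.py <<'E'
from h import *
from scipy.optimize import minimize
def circ(r,z,n=48):
    a=np.linspace(0,2*np.pi,n,False); return np.c_[r*np.cos(a),r*np.sin(a),0*a+z]
# hull silhouettes: extents of masks against projected model
models={'plate':np.r_[circ(63,12),circ(53,0)],'stirrer':np.r_[circ(20,0),circ(20,38),circ(12,165),circ(6,176)],
 'tumbler':np.r_[circ(34,85),circ(25,0)],'potrim':np.r_[circ(112,60)]}
def hullmask(c,P):
    q=np.array([proj(c,p) for p in P]).astype(np.float32); m=np.zeros((400,640),np.uint8)
    cv2.fillConvexPoly(m,np.round(cv2.convexHull(q)*16).astype(np.int32),1,shift=4); return m>0
E
python3 - <<'E'
from fit import *
cs={n:cam(n) for n in('scene','side')}
g={'plate':(558,297),'stirrer':(546,-262),'pot':(530,21)}
for t,x0 in g.items():
    M={}
    for n in cs:
        ctrl.grab_frame(n)
        ds=ctrl.masks_of(n,t); p=proj(cs[n],[*x0,15])
        ds=[d for d in ds if d['extent'][0]-5<p[0]<d['extent'][2]+5 and d['extent'][1]-5<p[1]<d['extent'][3]+5]
        d=ds[0]; M[n]=d['pixels']; print(t,n,round(d['conf'],2),np.round(d['extent']))
        np.save(f'm_{t}_{n}.npy',M[n])
    if t=='pot':
        def mod(x):
            P=[np.r_[circ(112,60),circ(65,0)]]
            cy,sy=np.cos(x[2]),np.sin(x[2])
            for s in(1,-1):
                h=np.array([[sx*30,s*yy,z] for sx in(-1,1) for yy in(105,134) for z in(45,55)]); h=np.c_[h[:,0]*cy-h[:,1]*sy,h[:,0]*sy+h[:,1]*cy,h[:,2]]; P.append(h)
            return P
    else: mod=lambda x:[models[t]]
    def cost(x,names=tuple(cs)):
        s=0
        for n in names:
            m=np.zeros((400,640),bool)
            for P in mod(x): m|=hullmask(cs[n],P+[x[0],x[1],0])
            s+=1-(m&M[n]).sum()/(m|M[n]).sum()
        return s
    best=None
    for y0 in ([-.6,-.3,0,.3,.6] if t=='pot' else [0]):
        X=np.array([*x0,y0],float); sim=np.array([X,X+[8,0,0],X+[0,8,0],X+[3,3,.2]])
        for names in [tuple(cs)]+([(n,) for n in cs] if y0==0 else []):
            r=minimize(cost,X,args=(names,),method='Nelder-Mead',options=dict(initial_simplex=sim,xatol=.05,fatol=1e-4))
            print(t,names,np.round(r.x,2),round(r.fun,3))
    
K=cs['scene']
for n,a,b in(('scene',(372,162),(268,202)),('side',(313,170),(345,246))):
    A,B=ray(cs[n],a,50),ray(cs[n],b,50); print(n,A,B,(A+B)/2,np.linalg.norm(A-B))
    c=cs[n];
for n in cs:
    im=ctrl.grab_frame(n); cr=im[110:270,220:420] ; cv2.imwrite(f'pics/crop_{n}.png',cv2.resize(cr,None,fx=2,fy=2,interpolation=3)[:,:,::-1]) 
E
python3 -c "
import cv2;import numpy as np
a=cv2.imread('pics/crop_scene.png');b=cv2.imread('pics/crop_side.png');cv2.imwrite('pics/c2.png',np.hstack([a,b]))"
```

```text
plate scene 0.87 [421. 180. 479. 225.]
plate side 0.6 [212. 293. 295. 354.]
plate ('scene', 'side') [5.5479e+02 2.9693e+02 4.0000e-02] 0.082
plate ('scene',) [5.5497e+02 2.9650e+02 1.4000e-01] 0.03
plate ('side',) [5.5434e+02 2.9898e+02 1.1000e-01] 0.038
stirrer scene 0.88 [164. 144. 196. 217.]
stirrer side 0.71 [345.  90. 366. 164.]
stirrer ('scene', 'side') [ 5.4538e+02 -2.6628e+02  1.3000e-01] 0.461
stirrer ('scene',) [ 5.4664e+02 -2.6492e+02  2.1000e-01] 0.19
stirrer ('side',) [ 5.4815e+02 -2.6893e+02 -1.0000e-02] 0.272
pot scene 0.84 [258. 145. 380. 226.]
pot side 0.7 [265. 168. 385. 250.]
pot ('scene', 'side') [5.3144e+02 2.1530e+01 4.8000e-01] 0.529
pot ('scene', 'side') [5.3182e+02 2.0620e+01 4.6000e-01] 0.527
pot ('scene', 'side') [5.3127e+02 2.1160e+01 4.7000e-01] 0.526
pot ('scene',) [5.3226e+02 2.1140e+01 4.6000e-01] 0.248
pot ('side',) [5.3118e+02 2.3030e+01 4.7000e-01] 0.277
pot ('scene', 'side') [5.3084e+02 2.1080e+01 4.8000e-01] 0.525
pot ('scene', 'side') [5.3088e+02 2.1100e+01 4.7000e-01] 0.525
scene [471.36512405 135.01128747  50.        ] [582.26721216 -85.94118891  50.        ] [526.8161681   24.53504928  50.        ] 247.22311777846178
side [ 592.62411714 -107.28825415   50.        ] [459.98929491 124.46016616  50.        ] [526.30670603   8.585956    50.        ] 267.0193370974783
```

View pics/c2.png

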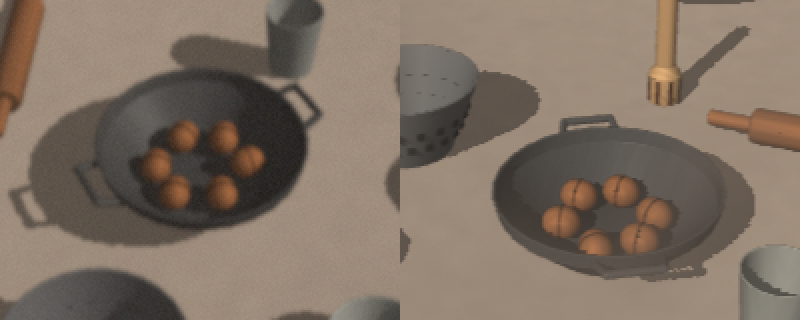

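The pan is at about (531,21), yaw about 27° or the opposite, and the plate at (555,297). The stirrer is near (547,-267). I'll move closer and square the tool to the world axes.

>>> send_rows(targets=[[[0.03,-0.016,-0.06],[0,0,5],0],[[0.06,-0.032,-0.06],[0,0,10],0],[[0.09,-0.048,-0.06],[0,0,15],0],[[0.12,-0.064,-0.06],[0,0,20],0],[[0.15,-0.08,-0.06],[0,0,24.5],0],[[0.18,-0.096,-0.06],[0,0,24.5],0],[[0.21,-0.112,-0.06],[0,0,24.5],0],[[0.24,-0.128,-0.06],[0,0,24.5],0],[[0.27,-0.144,-0.06],[0,0,24.5],0],[[0.3,-0.158,-0.06],[0,0,24.5],0],[[0.318,-0.167,-0.06],[0,0,24.5],0],[[0.318,-0.167,-0.06],[0,0,24.5],0],[[0.318,-0.167,-0.06],[0,0,24.5],0]])

```text
clock: 2.68
tcp_pos: [500.7, -329.4, 291.4]
eef_rot: [[1.0, 0.003, -0.0], [0.003, -1.0, -0.0], [-0.0, 0.0, -1.0]]
contact_force: [0.7, -0.0, -0.0]
gripper_width: 85.5
finger_force: 0.0
```

```bash
cat > look.py <<'E'
import sys
from fit import *
s=ctrl.sense(); print(s['clock'],np.round(s['tcp_pos'],1),np.round(s['eef_rot'],3).tolist(),np.round(s['joint_pos'],2),s['gripper_width'],s['finger_force'],s['contact_force'])
c=cam('wrist'); print('cam',-c[1].T@c[2],'fwd',c[1][2],'K',c[0][0,0])
im=ctrl.grab_frame('wrist'); cv2.imwrite(f'pics/{sys.argv[1]}.png',im[:,:,::-1])
for t in sys.argv[2:]:
    for d in ctrl.tip_of('wrist',t)[:2]: print(t,d['conf'],d['location'],ray(c,d['location'],0))
    for d in ctrl.masks_of('wrist',t)[:1]:
        print(d['conf'],d['extent']); np.save(f'w_{t}.npy',d['pixels'])
E
python3 look.py w1 stirrer
```

```text
2.6833 [ 500.7 -329.4  291.4] [[1.0, 0.003, -0.0], [0.003, -1.0, -0.0], [-0.0, 0.0, -1.0]] [-0.62  0.09  1.7  -0.    1.35  0.94] 85.50664444439603 0.0 [ 0.65134852 -0.01306085 -0.02953265]
cam [ 571.40382364 -330.2417459   434.0151844 ] fwd [-0.27480467 -0.00103511 -0.96149952] K 348.4704736812985
stirrer 0.72 [265.2, 123.7] [ 547.68883066 -261.85862638    0.        ]
0.66 [216.8, 106.3, 288.6, 152.3]
```

View pics/w1.png

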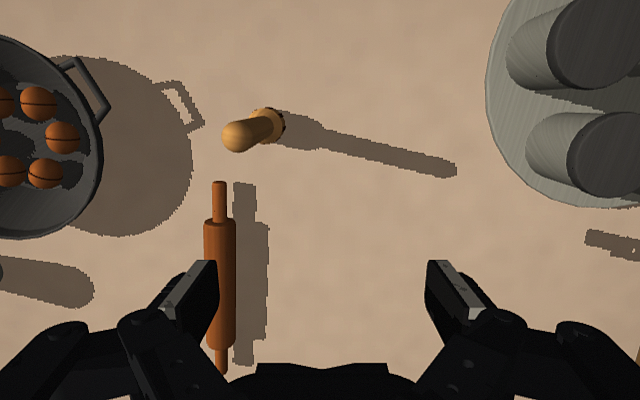

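The wrist picture shows the stirrer's rounded top at about (237,135) and its head at (270,125). I'll fit the silhouette jointly in all three cameras.

```bash
cat > fs.py <<'E'
from fit import *
def sil(c,x):
    a=[circ(20,0),circ(20,32)],[circ(12,32),circ(12,165),circ(8,173.5),circ(1,177)]
    m=np.zeros((400,640),bool)
    for P in a: m|=hullmask(c,np.vstack(P)+[x[0],x[1],0])
    return m
E
python3 - <<'E'
from fs import *
M={'wrist':np.load('w_stirrer.npy'),'scene':np.load('m_stirrer_scene.npy'),'side':np.load('m_stirrer_side.npy')}
cs={n:cam(n) for n in M}
def cost(x,names): return sum(1-(sil(cs[n],x)&M[n]).sum()/(sil(cs[n],x)|M[n]).sum() for n in names)
for names in (('wrist',),('scene',),('side',),tuple(M)):
    X=np.array([547,-265.]); r=minimize(cost,X,args=(names,),method='Nelder-Mead',options=dict(initial_simplex=[X,X+[6,0],X+[0,6]],xatol=.05,fatol=1e-4)); print(names,r.x,r.fun)
E
```

```text
('wrist',) [ 545.41357136 -267.40676832] 0.04224652087475145
('scene',) [ 543.70096588 -266.24891663] 0.05722070844686644
('side',) [ 548.4329834  -271.15875244] 0.14036996735582152
('wrist', 'scene', 'side') [ 545.56564903 -266.83821583] 0.29181160338323753
```

>>> send_rows(targets=[[[0.022,-0.031,0],[0,0,0],0],[[0.0445,-0.0623,0],[0,0,0],0],[[0.0445,-0.0623,0.03],[0,0,0],0],[[0.0445,-0.0623,0.06],[0,0,0],0],[[0.0445,-0.0623,0.09],[0,0,0],0],[[0.0445,-0.0623,0.12],[0,0,0],0],[[0.0445,-0.0623,0.145],[0,0,0],0],[[0.0445,-0.0623,0.165],[0,0,0],0],[[0.0445,-0.0623,0.178],[0,0,0],0],[[0.0445,-0.0623,0.184],[0,0,0],0],[[0.0445,-0.0623,0.184],[0,0,0],0],[[0.0445,-0.0623,0.184],[0,0,0],0]])

```text
clock: 3.83
tcp_pos: [545.0, -268.8, 108.2]
eef_rot: [[1.0, -0.001, 0.001], [-0.001, -1.0, -0.001], [0.001, 0.001, -1.0]]
contact_force: [0.2, 0.0, 0.7]
gripper_width: 85.4
finger_force: 0.0
```

```bash
python3 look.py w2
```

```text
3.8333 [ 545.  -268.8  108.2] [[1.0, -0.001, 0.001], [-0.001, -1.0, -0.001], [0.001, 0.001, -1.0]] [-0.5   0.24  1.87 -0.    1.03  1.07] 85.43252917962934 0.0 [0.19767589 0.02807938 0.71364247]
cam [ 615.54111349 -269.86168277  250.89205569] fwd [-2.73652322e-01 -2.77515373e-04 -9.61828638e-01] K 348.4704736812985
```

View pics/w2.png

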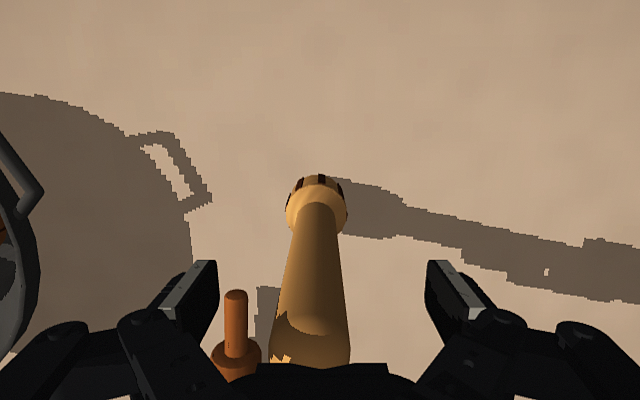

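The handle stands centred between the open fingers (about column 312, finger midline 321), so I'll close on it.

>>> send_rows(targets=[[[0,-0.0015,0],[0,0,0],60],[[0,-0.0015,0],[0,0,0],120],[[0,-0.0015,0],[0,0,0],150],[[0,-0.0015,0],[0,0,0],180],[[0,-0.0015,0],[0,0,0],255],[[0,-0.0015,0],[0,0,0],255],[[0,-0.0015,0],[0,0,0],255],[[0,-0.0015,0],[0,0,0],255],[[0,-0.0015,0],[0,0,0],255],[[0,-0.0015,0],[0,0,0],255]])

```text
clock: 4.72
tcp_pos: [544.9, -266.3, 107.8]
eef_rot: [[1.0, 0.0, 0.001], [0.0, -1.0, 0.0], [0.001, -0.0, -1.0]]
contact_force: [-1.0, 2.8, 5.6]
gripper_width: 22.7
finger_force: 59.0
```

>>> send_rows(targets=[[[0,0,-0.015],[0,0,0],255],[[0,0,-0.04],[0,0,0],255],[[0,0,-0.07],[0,0,0],255],[[0,0,-0.1],[0,0,0],255],[[0,-0.015,-0.11],[0,0,0],255],[[-0.003,-0.045,-0.11],[0,0,0],255],[[-0.005,-0.08,-0.11],[0,0,0],255],[[-0.006,-0.115,-0.11],[0,0,0],255],[[-0.007,-0.15,-0.11],[0,0,0],255],[[-0.009,-0.185,-0.11],[0,0,0],255],[[-0.011,-0.22,-0.11],[0,0,0],255],[[-0.012,-0.25,-0.11],[0,0,0],255],[[-0.013,-0.272,-0.11],[0,0,0],255],[[-0.0135,-0.284,-0.11],[0,0,0],255],[[-0.0135,-0.288,-0.11],[0,0,0],255],[[-0.0135,-0.288,-0.11],[0,0,0],255],[[-0.0135,-0.288,-0.11],[0,0,0],255]])

```text
clock: 6.13
tcp_pos: [530.8, 20.8, 216.7]
eef_rot: [[1.0, 0.0, -0.001], [0.0, -1.0, -0.001], [-0.001, 0.001, -1.0]]
contact_force: [0.2, -0.6, -2.0]
gripper_width: 22.7
finger_force: 59.1
```

```bash
python3 look.py w3; python3 - <<'E'
from h import *
ims=[ctrl.grab_frame(n)[0:300,180:480] for n in('scene','side')]
cv2.imwrite('pics/d3.png',np.hstack(ims)[:,:,::-1])
E
```

```text
6.1333 [530.8  20.8 216.7] [[1.0, 0.0, -0.001], [0.0, -1.0, -0.001], [-0.001, 0.001, -1.0]] [-0.01  0.    1.93 -0.    1.21  1.56] 22.732250981139817 59.05650794506073 [ 0.23617109 -0.61557297 -2.04757322]
cam [601.65803405  19.92127367 359.33853403] fwd [-2.75348666e-01 -7.72849929e-04 -9.61344119e-01] K 348.4704736812985
```

View pics/d3.png

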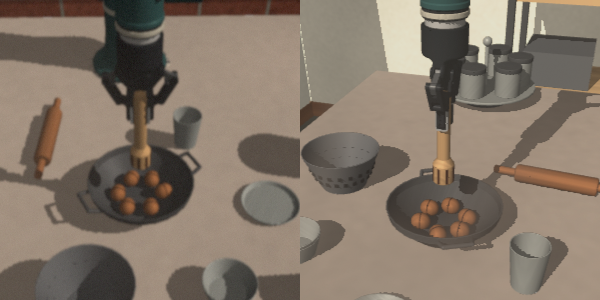

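View pics/w3.png

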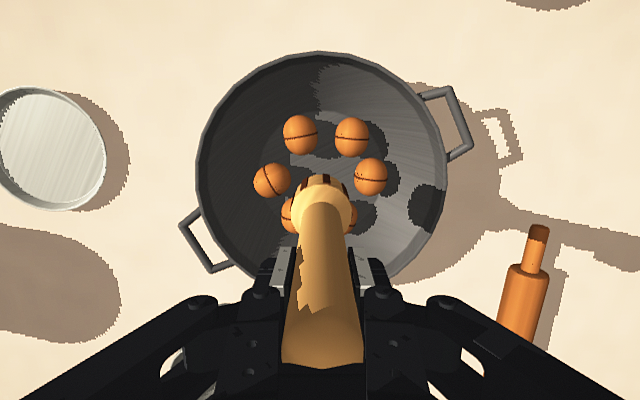

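The stirrer is held upright over the pan. In the wrist picture the rim shows from (196,170) to (447,180) with its top at (320,52), and four nuts are clear. I'll check the pan centre from these.

```bash
python3 - <<'E'
from h import *
from scipy.optimize import least_squares
c=cam('wrist')
rim=np.array([ray(c,p,60)[:2] for p in [(196,170),(447,180),(320,52),(236,82),(407,84),(210,215)]])
r=least_squares(lambda x:np.hypot(*(rim-x[:2]).T)-112,[531,21]);print(r.x,r.fun)
n=np.array([ray(c,p,22)[:2] for p in [(300,135),(352,137),(371,177),(272,181)]]);print(n.round(1))
r=least_squares(lambda x:np.hypot(*(n-x[:2]).T)-47,[531,21]);print(r.x,r.fun)
for a,b in (((462,122),(205,240)),):
    A,B=ray(c,a,50),ray(c,b,50);print((A+B)/2,np.degrees(np.arctan2(*(B-A)[:2])))
E
```

```text
[530.45377171  17.34200021] [ 0.36613218 -3.5120118  -1.07033307  1.62462919 -1.92288278 -6.22543507]
[[573.1  39.7]
 [571.1 -10. ]
 [532.1 -29.6]
 [528.2  68.3]]
[532.13158909  18.78640267] [-1.03048816  1.4017206   1.36110425  2.6713452 ]
[531.64987863  13.90521754  50.        ] -25.104601819741475
```

>>> send_rows(targets=[[[0,0.0015,0.01],[0,0,0],255],[[0,0.0015,0.025],[0,0,0],255],[[0,0.0015,0.04],[0,0,0],255],[[0,0.0015,0.055],[0,0,0],255],[[0,0.0015,0.07],[0,0,0],255],[[0,0.0015,0.08],[0,0,0],255],[[0,0.0015,0.088],[0,0,0],255],[[0,0.0015,0.094],[0,0,0],255],[[0,0.0015,0.095],[0,0,0],255],[[0,0.0015,0.095],[0,0,0],255]])

```text
clock: 7.12
tcp_pos: [531.1, 19.9, 122.1]
eef_rot: [[1.0, -0.0, -0.0], [-0.0, -1.0, -0.0], [-0.0, 0.0, -1.0]]
contact_force: [0.9, 0.4, -1.0]
gripper_width: 22.2
finger_force: 59.1
```

>>> send_rows(targets=[[[0,0.008,0],[0,0,0],255],[[0.0036,0.0135,0],[0,0,0],255],[[0.01,0.0173,0],[0,0,0],255],[[0.0177,0.0177,0],[0,0,0],255],[[0.026,0.015,0],[0,0,0],255],[[0.0328,0.0088,0],[0,0,0],255],[[0.036,0,0],[0,0,0],255],[[0.0348,-0.0093,0],[0,0,0],255],[[0.0312,-0.018,0],[0,0,0],255],[[0.0255,-0.0255,0],[0,0,0],255],[[0.018,-0.0312,0],[0,0,0],255],[[0.0093,-0.0348,0],[0,0,0],255],[[0,-0.036,0],[0,0,0],255]])

```text
clock: 8.2
tcp_pos: [530.5, 56.5, 122.8]
eef_rot: [[1.0, 0.001, 0.001], [0.001, -1.0, -0.001], [0.001, 0.001, -1.0]]
contact_force: [0.3, -1.2, -1.5]
gripper_width: 22.6
finger_force: 59.2
```

```bash
python3 look.py w4; python3 - <<'E'
from h import *
w=cv2.imread('pics/w4.png')[:,100:500]
ims=[ctrl.grab_frame(n)[80:280,220:420,::-1] for n in('scene','side')]
cv2.imwrite('pics/d4.png',np.hstack([w,np.vstack(ims)]))
E
```

```text
8.2 [530.5  56.5 122.8] [[1.0, 0.001, 0.001], [0.001, -1.0, -0.001], [0.001, 0.001, -1.0]] [ 0.06  0.09  2.02 -0.    1.03  1.63] 22.578525211157917 59.23765003681183 [ 0.32549225 -1.21848325 -1.463643  ]
cam [601.03248941  55.63942111 265.58107938] fwd [-2.73327876e-01 -9.44556163e-04 -9.61920465e-01] K 348.4704736812985
```

View pics/d4.png

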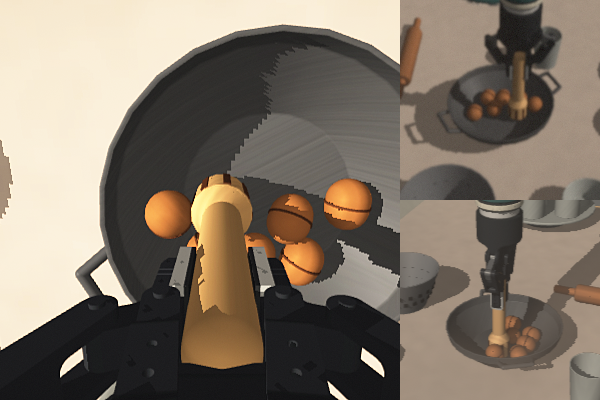

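The nuts are swept along and bunched ahead of and beside the head, all inside the pan. The stirrer is upright and the forces are near 1 N, so I'll continue.

>>> send_rows(targets=[[[-0.0093,0.0012,0],[0,0,0],255],[[-0.018,0.0048,0],[0,0,0],255],[[-0.0255,0.0105,0],[0,0,0],255],[[-0.0312,0.018,0],[0,0,0],255],[[-0.0348,0.0267,0],[0,0,0],255],[[-0.036,0.036,0],[0,0,0],255],[[-0.0348,0.0453,0],[0,0,0],255],[[-0.0312,0.054,0],[0,0,0],255],[[-0.0255,0.0615,0],[0,0,0],255],[[-0.018,0.0672,0],[0,0,0],255],[[-0.0093,0.0708,0],[0,0,0],255],[[0,0.072,0],[0,0,0],255],[[0.0093,0.0708,0],[0,0,0],255],[[0.018,0.0672,0],[0,0,0],255],[[0.0255,0.0615,0],[0,0,0],255],[[0.0312,0.054,0],[0,0,0],255],[[0.0348,0.0453,0],[0,0,0],255],[[0.036,0.036,0],[0,0,0],255]])

```text
clock: 9.85
tcp_pos: [566.0, 19.6, 121.9]
eef_rot: [[1.0, 0.002, -0.004], [0.002, -1.0, -0.003], [-0.004, 0.003, -1.0]]
contact_force: [-5.5, -6.4, 2.2]
gripper_width: 22.4
finger_force: 59.7
```

```bash
cat > chk.py <<'E'
from h import *
s=ctrl.sense(); p=s['tcp_pos']; print(np.round(p,1),s['contact_force'],s['finger_force'])
for n in('scene','side'):
    c=cam(n); ctrl.grab_frame(n)
    for t in('stirrer','pot'):
        z=p[2]-107.8 if t=='stirrer' else 0
        for d in ctrl.tip_of(n,t)[:1]: print(n,t,round(d['conf'],2),ray(c,d['location'],z).round(1))
    d=ctrl.masks_of(n,'pot')
    if d: print('pot extent',n,np.round(d[0]['extent']))
E
python3 chk.py
```

```text
[566.   19.6 121.9] [-5.52163333 -6.36517178  2.16776246] 59.65632677078247
scene stirrer 0.79 [564.9  22.9  14.1]
scene pot 0.71 [537.4  20.2   0. ]
pot extent scene [256. 144. 378. 225.]
side stirrer 0.65 [509.1  -1.5  14.1]
side pot 0.71 [526.7  20.8   0. ]
pot extent side [265. 168. 387. 254.]
```

>>> send_rows(targets=[[[-0.0025,-0.009,0],[0,0,0],255],[[-0.0062,-0.0172,0],[0,0,0],255],[[-0.0118,-0.0242,0],[0,0,0],255],[[-0.019,-0.0296,0],[0,0,0],255],[[-0.0272,-0.0328,0],[0,0,0],255],[[-0.036,-0.034,0],[0,0,0],255],[[-0.0448,-0.0328,0],[0,0,0],255],[[-0.053,-0.0294,0],[0,0,0],255],[[-0.06,-0.024,0],[0,0,0],255],[[-0.0654,-0.017,0],[0,0,0],255],[[-0.0688,-0.0088,0],[0,0,0],255],[[-0.07,0,0],[0,0,0],255],[[-0.0688,0.0088,0],[0,0,0],255],[[-0.0654,0.017,0],[0,0,0],255],[[-0.06,0.024,0],[0,0,0],255],[[-0.053,0.0294,0],[0,0,0],255],[[-0.0448,0.0328,0],[0,0,0],255],[[-0.036,0.034,0],[0,0,0],255]])

```text
clock: 11.75
tcp_pos: [531.0, -14.7, 121.6]
eef_rot: [[1.0, -0.001, -0.003], [-0.001, -1.0, 0.0], [-0.003, -0.0, -1.0]]
contact_force: [-4.2, 2.4, 1.0]
gripper_width: 22.8
finger_force: 59.9
```

```bash
python3 chk.py; python3 look.py w5; python3 - <<'E'
from h import *
w=cv2.imread('pics/w5.png')[:,100:540]
ims=[ctrl.grab_frame(n)[80:280,220:420,::-1] for n in('scene','side')]
cv2.imwrite('pics/d5.png',np.hstack([w,np.vstack(ims)]))
E
```

```text
[531.  -14.7 121.6] [-4.23436904  2.44933062  0.95421988] 59.86259937286377
scene stirrer 0.94 [527.5 -10.6  13.8]
scene pot 0.97 [526.9  19.5   0. ]
pot extent scene [256. 145. 379. 225.]
side stirrer 0.86 [530.3  -6.   13.8]
side pot 0.78 [526.   21.3   0. ]
pot extent side [267. 167. 386. 250.]
12.15 [531.1 -13.8 122.3] [[1.0, 0.001, 0.001], [0.001, -1.0, -0.0], [0.001, 0.0, -1.0]] [-0.07  0.09  2.02 -0.    1.03  1.5 ] 22.789079887759513 59.47644352912903 [-0.2556353  -0.1075623  -1.52341289]
cam [601.73862088 -14.79945926 265.0027433 ] fwd [-2.74151214e-01 -3.22774792e-04 -9.61686543e-01] K 348.4704736812985
```

View pics/d5.png

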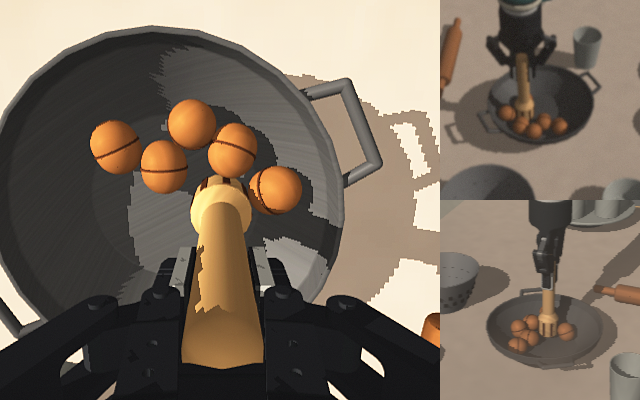

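All six nuts are in the pan (five ahead of the head, the sixth just hidden), the pan has not noticeably moved, and the stirrer is upright. I'll go on.

>>> send_rows(targets=[[[0.0088,-0.0012,0],[0,0,0],255],[[0.017,-0.0046,0],[0,0,0],255],[[0.024,-0.01,0],[0,0,0],255],[[0.0294,-0.017,0],[0,0,0],255],[[0.0328,-0.0252,0],[0,0,0],255],[[0.034,-0.034,0],[0,0,0],255],[[0.0328,-0.0428,0],[0,0,0],255],[[0.0294,-0.051,0],[0,0,0],255],[[0.024,-0.058,0],[0,0,0],255],[[0.017,-0.0634,0],[0,0,0],255],[[0.0088,-0.0668,0],[0,0,0],255],[[0,-0.068,0],[0,0,0],255],[[-0.0088,-0.0668,0],[0,0,0],255],[[-0.017,-0.0634,0],[0,0,0],255],[[-0.024,-0.058,0],[0,0,0],255],[[-0.0294,-0.051,0],[0,0,0],255],[[-0.0328,-0.0428,0],[0,0,0],255],[[-0.034,-0.034,0],[0,0,0],255]])

```text
clock: 13.8
tcp_pos: [497.8, 19.5, 123.1]
eef_rot: [[1.0, -0.001, 0.003], [-0.001, -1.0, 0.001], [0.003, -0.001, -1.0]]
contact_force: [3.8, 3.5, 0.8]
gripper_width: 22.5
finger_force: 59.6
```

```bash
python3 chk.py
```

```text
[497.8  19.5 123.1] [3.83767422 3.46428302 0.78289196] 59.566442370414734
scene stirrer 0.94 [501.6  24.2  15.3]
scene pot 0.8 [535.   19.6  -0. ]
pot extent scene [255. 148. 379. 226.]
side stirrer 0.93 [494.1  19.8  15.3]
side pot 0.71 [528.   20.5   0. ]
pot extent side [142. 212. 197. 253.]
```

>>> send_rows(targets=[[[0.0012,0.0088,0],[0,0,0],255],[[0.0046,0.017,0],[0,0,0],255],[[0.01,0.024,0],[0,0,0],255],[[0.017,0.0294,0],[0,0,0],255],[[0.0252,0.0328,0],[0,0,0],255],[[0.034,0.034,0],[0,0,0],255],[[0.0428,0.0328,0],[0,0,0],255],[[0.051,0.0294,0],[0,0,0],255],[[0.058,0.024,0],[0,0,0],255],[[0.0634,0.017,0],[0,0,0],255],[[0.0668,0.0088,0],[0,0,0],255],[[0.068,0,0],[0,0,0],255],[[0.0668,-0.0088,0],[0,0,0],255],[[0.0634,-0.017,0],[0,0,0],255],[[0.058,-0.024,0],[0,0,0],255],[[0.051,-0.0294,0],[0,0,0],255],[[0.0428,-0.0328,0],[0,0,0],255],[[0.034,-0.034,0],[0,0,0],255]])

```text
clock: 15.7
tcp_pos: [530.7, 54.8, 122.7]
eef_rot: [[1.0, 0.001, 0.002], [0.001, -1.0, 0.0], [0.002, -0.0, -1.0]]
contact_force: [1.6, -0.7, -1.7]
gripper_width: 22.6
finger_force: 59.7
```

```bash
python3 chk.py
```

```text
[530.7  54.8 122.7] [ 1.63154205 -0.70421037 -1.66839611] 59.72169041633606
scene stirrer 0.68 [515.9  53.3  14.9]
pot extent scene [259. 145. 378. 229.]
side stirrer 0.57 [514.7  59.9  14.9]
side pot 0.71 [521.6  27.5   0. ]
pot extent side [266. 169. 383. 253.]
```

>>> send_rows(targets=[[[0,0.005,-0.002],[0,0,0],255],[[0,0.01,-0.01],[0,0,0],255],[[0,0.01,-0.025],[0,0,0],255],[[0,0.01,-0.045],[0,0,0],255],[[0,0.01,-0.07],[0,0,0],255],[[0,0.01,-0.09],[0,0,0],255],[[0,0.01,-0.1],[0,0,0],255],[[0.002,-0.01,-0.1],[0,0,0],255],[[0.005,-0.04,-0.1],[0,0,0],255],[[0.009,-0.075,-0.1],[0,0,0],255],[[0.013,-0.11,-0.1],[0,0,0],255],[[0.018,-0.15,-0.1],[0,0,0],255],[[0.021,-0.185,-0.1],[0,0,0],255],[[0.023,-0.215,-0.1],[0,0,0],255],[[0.024,-0.235,-0.1],[0,0,0],255],[[0.024,-0.242,-0.1],[0,0,0],255],[[0.024,-0.242,-0.1],[0,0,0],255],[[0.024,-0.242,-0.1],[0,0,0],255]])

```text
clock: 17.6
tcp_pos: [554.8, 295.2, 221.8]
eef_rot: [[1.0, 0.001, -0.001], [0.001, -1.0, -0.001], [-0.001, 0.001, -1.0]]
contact_force: [0.5, -0.6, -1.2]
gripper_width: 22.9
finger_force: 59.6
```

```bash
python3 look.py w6 plate stirrer; python3 - <<'E'
from fs import *
M={'wrist':np.load('w_plate.npy')}; c=cam('wrist'); print('plate visible',M['wrist'].sum())
# plate check
for n in('scene','side'):
    ctrl.grab_frame(n); d=ctrl.masks_of(n,'plate'); print(n,[(round(e['conf'],2),np.round(e['extent'])) for e in d[:2]])
# stirrer tilt: fit foot position and tilt in scene+side with top fixed near TCP
s=ctrl.sense(); p=np.array(s['tcp_pos'])
def sil2(c,x):
    foot=np.array([p[0]+x[0],p[1]+x[1],p[2]-107.8]); R=cv2.Rodrigues(np.array([x[2],x[3],0.]))[0]; m=np.zeros((400,640),bool)
    for P in ([circ(20,0),circ(20,32)],[circ(12,32),circ(12,95)]): m|=hullmask(c,(np.vstack(P)-[0,0,125])@R.T+[0,0,125]+foot)
    return m
MS={}
for n in('scene','side'):
    ctrl.grab_frame(n); MS[n]=ctrl.masks_of(n,'stirrer')[0]['pixels']
cs={n:cam(n) for n in MS}
def cost(x):
    t=0
    for n in cs:
        a=sil2(cs[n],x); b=MS[n].copy(); top=proj(cs[n],p+[0,0,-13])[1]; b[:int(top)]=0; a[:int(top)]=0
        t+=1-(a&b).sum()/(a|b).sum()
    return t
X=np.zeros(4); r=minimize(cost,X,method='Nelder-Mead',options=dict(initial_simplex=[X,[5,0,0,0],[0,5,0,0],[0,0,.06,0],[0,0,0,.06]],xatol=1e-3,fatol=1e-4)); print('foot off, tilt',r.x.round(3),r.fun,cost(X))
ims=[ctrl.grab_frame(n)[60:360,o:o+300,::-1] for n,o in(('scene',280),('side',200))]
cv2.imwrite('pics/d6.png',np.hstack(ims))
E
```

```text
17.6 [554.8 295.2 221.8] [[1.0, 0.001, -0.001], [0.001, -1.0, -0.001], [-0.001, 0.001, -1.0]] [ 0.45  0.18  1.72 -0.    1.24  2.02] 22.898877689529716 59.63726878166199 [ 0.45595379 -0.61375621 -1.21146421]
cam [625.6212102  294.43041269 364.40553166] fwd [-0.27549466 -0.00135952 -0.96130164] K 348.4704736812985
plate 0.6 [316.6, 168.6] [559.19830208 299.24769387   0.        ]
0.85 [256.0, 112.8, 378.4, 224.9]
stirrer 0.68 [318.3, 216.5] [ 5.05906379e+02  2.97581943e+02 -5.68434189e-14]
0.9 [278.2, 190.6, 363.1, 369.8]
plate visible 9375
scene [(0.7, array([420., 181., 481., 225.])), (0.67, array([318., 166., 333., 182.]))]
side [(0.59, array([215., 294., 296., 353.]))]
foot off, tilt [ 0.69   1.471 -0.022  0.097] 0.1749636049453528 0.624827183009516
```

View pics/d6.png

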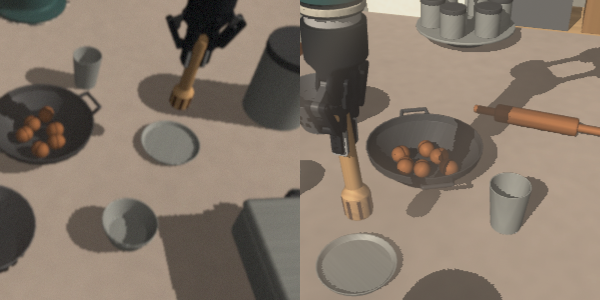

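The picture shows all six nuts in the pan, and the stirrer swivelled slightly in the grip. Its foot leans toward the robot (head at (180,100) left, (357,205) right), and the fit gives about 5.6°. I'll turn the tool to compensate and re-measure.

>>> send_rows(targets=[[[0,0,0],[0,2,0],255],[[0,0,0],[0,4,0],255],[[0,0,0],[0,5.5,0],255],[[0,0,0],[0,5.5,0],255],[[0,0,0],[0,5.5,0],255]])

```text
clock: 18.77
tcp_pos: [554.5, 296.2, 222.4]
eef_rot: [[0.995, 0.001, 0.095], [0.001, -1.0, 0.0], [0.095, -0.0, -0.995]]
contact_force: [-0.2, -0.5, -1.6]
gripper_width: 22.4
finger_force: 59.7
```

```bash
cat > tilt.py <<'E'
from fs import *
s=ctrl.sense(); p=np.array(s['tcp_pos']); print(p,np.round(s['eef_rot'],3).tolist())
gp=p-19*np.array(s['eef_rot'])[:,2]
def sil2(c,x):
    R=cv2.Rodrigues(np.array([x[2],x[3],0.]))[0]; m=np.zeros((400,640),bool)
    for P in ([circ(20,0),circ(20,32)],[circ(12,32),circ(12,95)]): m|=hullmask(c,(np.vstack(P)-[0,0,125])@R.T+gp+[x[0],x[1],0])
    return m
MS={};cs={n:cam(n) for n in('scene','side')}
for n in cs: ctrl.grab_frame(n); MS[n]=ctrl.masks_of(n,'stirrer')[0]['pixels']
def cost(x,names):
    t=0
    for n in names:
        a=sil2(cs[n],x); b=MS[n].copy(); top=int(proj(cs[n],p+[0,0,-13])[1]); b[:top]=0; a[:top]=0
        t+=1-(a&b).sum()/(a|b).sum()
    return t
for names in(('scene',),('side',),('scene','side')):
  for s0 in(1,-1):
    X=np.zeros(4); r=minimize(cost,X,args=(names,),method='Nelder-Mead',options=dict(initial_simplex=[X,[5*s0,0,0,0],[0,5*s0,0,0],[0,0,.06*s0,0],[0,0,0,.06*s0]],xatol=1e-3,fatol=1e-4)); x=r.x
    foot=gp+[x[0],x[1],0]+cv2.Rodrigues(np.array([x[2],x[3],0.]))[0]@[0,0,-125]
    print(names,'tilt',x.round(3),round(r.fun,3),'foot',foot.round(1))
E
python3 tilt.py
```

```text
[554.51519521 296.1541526  222.36616028] [[0.995, 0.001, 0.095], [0.001, -1.0, 0.0], [0.095, -0.0, -0.995]]
('scene',) tilt [-0.673  0.223  0.006  0.014] 0.053 foot [550.3 297.2 116.3]
('scene',) tilt [-2.561  0.305  0.006 -0.005] 0.052 foot [550.7 297.2 116.3]
('side',) tilt [ 0.058  0.206 -0.008 -0.012] 0.051 foot [554.2 295.4 116.3]
('side',) tilt [-0.005 -0.283 -0.003 -0.012] 0.053 foot [554.2 295.5 116.3]
('scene', 'side') tilt [ 2.506 -1.384  0.01   0.011] 0.141 foot [553.8 296.  116.3]
('scene', 'side') tilt [ 0.524 -0.678  0.005 -0.005] 0.14 foot [553.9 296.1 116.3]
```

The stirrer is vertical again, with its foot at about (553,296) and roughly 110 mm above the plate floor. I'll lower it slowly.

>>> send_rows(targets=[[[-0.001,-0.0005,0.015],[0,5.5,0],255],[[-0.002,-0.0005,0.035],[0,5.5,0],255]])

```text
clock: 19.13
tcp_pos: [556.3, 297.0, 188.5]
eef_rot: [[0.981, 0.0, 0.196], [0.0, -1.0, 0.002], [0.196, -0.002, -0.981]]
contact_force: [-1.3, -0.8, -3.5]
gripper_width: 22.6
finger_force: 59.7
```

That call mistakenly added the turn again, because turns count from the call's start. I'll undo it.

>>> send_rows(targets=[[[0,0,0],[0,-2.5,0],255],[[0,0,0],[0,-5.5,0],255],[[0,0,0],[0,-5.5,0],255],[[0,0,0],[0,-5.5,0],255]])

```text
clock: 19.47
tcp_pos: [557.5, 296.5, 187.3]
eef_rot: [[0.995, -0.001, 0.097], [-0.001, -1.0, 0.0], [0.097, -0.0, -0.995]]
contact_force: [0.7, -0.3, -1.8]
gripper_width: 22.4
finger_force: 59.7
```

```bash
python3 tilt.py
```

```text
[557.48203185 296.48173277 187.32697492] [[0.995, -0.001, 0.097], [-0.001, -1.0, 0.0], [0.097, -0.0, -0.995]]
('scene',) tilt [0.076 0.452 0.001 0.022] 0.053 foot [553.  297.1  81.3]
('scene',) tilt [-2.372e+00  1.530e+00 -8.000e-03 -1.000e-03] 0.053 foot [553.4 297.   81.2]
('side',) tilt [ 0.434 -0.945 -0.001  0.002] 0.048 foot [555.8 295.4  81.2]
('side',) tilt [-0.631 -0.826 -0.001 -0.009] 0.047 foot [556.1 295.6  81.2]
('scene', 'side') tilt [ 0.623 -0.004 -0.001  0.006] 0.116 foot [555.5 296.4  81.2]
('scene', 'side') tilt [-0.777 -0.052 -0.001 -0.005] 0.118 foot [555.5 296.4  81.2]
```

>>> send_rows(targets=[[[-0.0014,0,0.015],[0,0,0],255],[[-0.0029,0,0.03],[0,0,0],255],[[-0.0043,0,0.045],[0,0,0],255],[[-0.0055,0,0.057],[0,0,0],255],[[-0.0062,0,0.065],[0,0,0],255],[[-0.0067,0,0.0695],[0,0,0],255],[[-0.0067,0,0.0695],[0,0,0],255],[[-0.0067,0,0.0695],[0,0,0],255]])

```text
clock: 20.33
tcp_pos: [556.6, 296.7, 117.7]
eef_rot: [[0.995, 0.0, 0.096], [0.0, -1.0, 0.0], [0.096, -0.0, -0.995]]
contact_force: [0.5, 0.3, -2.5]
gripper_width: 22.6
finger_force: 59.7
```

>>> send_rows(targets=[[[-0.0001,0,0.001],[0,0,0],255],[[-0.0002,0,0.002],[0,0,0],255],[[-0.0003,0,0.003],[0,0,0],255],[[-0.0003,0,0.003],[0,0,0],255]])

```text
clock: 20.67
tcp_pos: [556.5, 296.6, 114.7]
eef_rot: [[0.995, 0.0, 0.096], [0.0, -1.0, 0.0], [0.096, -0.0, -0.995]]
contact_force: [0.1, -0.4, -1.5]
gripper_width: 22.7
finger_force: 59.7
```

Still free, about 3 mm to go.

>>> send_rows(targets=[[[-0.0001,0,0.001],[0,0,0],255],[[-0.0002,0,0.002],[0,0,0],255],[[-0.0002,0,0.0025],[0,0,0],255],[[-0.0002,0,0.0025],[0,0,0],255]])

```text
clock: 21.0
tcp_pos: [556.4, 296.5, 111.9]
eef_rot: [[0.995, 0.0, 0.096], [0.0, -1.0, 0.0], [0.096, 0.0, -0.995]]
contact_force: [-0.0, 0.4, -2.1]
gripper_width: 22.7
finger_force: 59.9
```

>>> send_rows(targets=[[[0,0,0.0005],[0,0,0],255],[[-0.0001,0,0.001],[0,0,0],255],[[-0.0001,0,0.0015],[0,0,0],255],[[-0.0001,0,0.0015],[0,0,0],255]])

```text
clock: 21.33
tcp_pos: [556.9, 296.7, 111.8]
eef_rot: [[0.995, 0.0, 0.097], [0.0, -1.0, 0.0], [0.097, -0.0, -0.995]]
contact_force: [-2.4, -0.7, 5.9]
gripper_width: 22.6
finger_force: 60.6
```

Contact at the expected height, with about 8 N. I'll hold briefly and check the tilt before release.

>>> send_rows(targets=[[[0,0,0.0003],[0,0,0],255],[[0,0,0.0003],[0,0,0],255],[[0,0,0.0003],[0,0,0],255]])

```text
clock: 21.58
tcp_pos: [557.0, 296.7, 111.9]
eef_rot: [[0.995, 0.0, 0.097], [0.0, -1.0, 0.0], [0.097, -0.0, -0.995]]
contact_force: [-2.2, -0.3, 7.5]
gripper_width: 23.0
finger_force: 60.6
```

```bash
python3 tilt.py; python3 - <<'E'
from h import *
for n in('scene','side'):
    ctrl.grab_frame(n); print(n,[(round(e['conf'],2),np.round(e['extent'])) for e in ctrl.masks_of(n,'plate')[:1]])
E
```

```text
[557.01235362 296.7379876  111.86112954] [[0.995, 0.0, 0.097], [0.0, -1.0, 0.0], [0.097, -0.0, -0.995]]
('scene',) tilt [-0.627 -0.252  0.018  0.025] 0.027 foot [551.4 298.7   5.8]
('scene',) tilt [-2.401 -0.342  0.018  0.008] 0.026 foot [551.8 298.6   5.8]
('side',) tilt [ 1.208 -1.458  0.009 -0.003] 0.081 foot [556.7 296.4   5.8]
('side',) tilt [-0.535 -2.004  0.014 -0.021] 0.077 foot [557.2 296.5   5.8]
('scene', 'side') tilt [-0.217  0.018 -0.005 -0.01 ] 0.17 foot [556.2 296.1   5.8]
('scene', 'side') tilt [-0.91  -0.572 -0.    -0.016] 0.17 foot [556.3 296.1   5.8]
scene [(0.68, array([424., 180., 481., 227.]))]
side [(0.95, array([216., 295., 294., 354.]))]
```

>>> send_rows(targets=[[[0,0,0],[0,0,0],200],[[0,0,0],[0,0,0],185],[[0,0,0],[0,0,0],175],[[0,0,0],[0,0,0],160],[[0,0,0],[0,0,0],130],[[0,0,0],[0,0,0],90],[[0,0,0],[0,0,0],40],[[0,0,0],[0,0,0],0],[[0,0,0],[0,0,0],0],[[0,0,0],[0,0,0],0],[[0,0,0],[0,0,0],0]])

```text
clock: 22.9
tcp_pos: [556.4, 296.5, 110.1]
eef_rot: [[0.995, 0.0, 0.096], [0.0, -1.0, -0.0], [0.096, 0.0, -0.995]]
contact_force: [-0.8, 0.4, -1.0]
gripper_width: 85.7
finger_force: 0.0
```

>>> send_rows(targets=[[[0.001,0,-0.01],[0,0,0],0],[[0.0029,0,-0.03],[0,0,0],0],[[0.0058,0,-0.06],[0,0,0],0],[[0.0087,0,-0.09],[0,0,0],0],[[0.0116,0,-0.12],[0,0,0],0],[[0.0145,0,-0.15],[0,0,0],0],[[0.016,0,-0.165],[0,0,0],0],[[0.016,0,-0.165],[0,0,0],0],[[0.016,0,-0.165],[0,0,0],0]])

```text
clock: 23.65
tcp_pos: [557.2, 296.9, 278.1]
eef_rot: [[0.995, 0.0, 0.099], [0.0, -1.0, 0.002], [0.099, -0.002, -0.995]]
contact_force: [0.3, 0.1, -0.6]
gripper_width: 85.3
finger_force: 0.0
```

```bash
python3 - <<'E'
from fs import *
print(ctrl.sense()['tcp_pos'])
M={}
for n in('scene','side'):
    ctrl.grab_frame(n); d=ctrl.masks_of(n,'stirrer')
    c=cam(n); k=[e for e in d if e['pixels'][tuple(np.int32(proj(c,[555,296.5,100]))[::-1])]]
    print(n,[(round(e['conf'],2),np.round(e['extent'])) for e in d[:3]],np.round(ctrl.masks_of(n,'plate')[0]['extent']))
    if k:
        M[n]=k[0]['pixels']
        X=np.array([555,296.5,4.])
        def cost(x):
            m=sil(c,x); m=np.roll(m,0); 
            a=sil(c,x[:2]); return 1-(a&M[n]).sum()/(a|M[n]).sum()
        r=minimize(cost,X[:2],method='Nelder-Mead',options=dict(initial_simplex=[X[:2],X[:2]+[6,0],X[:2]+[0,6]])); print(n,r.x,r.fun)
    e=np.array(ctrl.masks_of(n,'pot')[0]['extent']); print('pot',e.round())
    print('nuts',[(round(q['conf'],2),np.round(ray(c,q['location'],22)[:2])) for q in ctrl.tip_of(n,'nut0')])
E
```

```text
[557.24425396 296.89024963 278.10883775]
scene [(0.6, array([444., 141., 474., 212.]))] [422. 179. 482. 227.]
scene [548.32769966 300.0471077 ] 0.059259259259259234
pot [256. 144. 379. 226.]
nuts [(0.79, array([558.,  50.])), (0.75, array([528.,  53.])), (0.74, array([516.,   1.])), (0.71, array([484.,  29.])), (0.61, array([576.,  23.])), (0.57, array([540., -12.]))]
side [(0.67, array([238., 233., 272., 337.]))] [213. 292. 296. 354.]
side [557.8940835  291.52644563] 0.036102868447082104
pot [267. 166. 386. 250.]
nuts [(0.78, array([476.,  33.])), (0.76, array([521.,  56.])), (0.75, array([559.,  48.])), (0.6, array([574.,  16.])), (0.57, array([533., -21.])), (0.47, array([507.,   4.]))]
```

The stirrer stands upright on the plate, all six nuts are in the pan, and the pan and plate are in place. I'll hand it in.

```bash
python3 -c "
from cell import ctrl
print(ctrl.hand_in())"
```

```text
the job is handed in; nothing more can be done
None
```

The job is handed in (no verdict came back): I stirred three full rounds anticlockwise with all six walnuts still in the pan, then set the stirrer upright near the middle of the plate and released it; by the camera fits, the pan and plate are within a few millimetres of where they started.

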